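# Tip the pick-up tray and set the steel disc on the round anvil

### The job

In this leather workshop, lift the tipping tray by its bar so that the thin steel disc in it slides down into the open V corner, then lower the tray fully down again. Pick the disc out of the corner and lay it, without dropping it, flat and centred on the round anvil (not the square or the cross-shaped one), and let go.

Things in the scene. Friction and masses are not known exactly. Their poses are not given: they have to be found in the camera images.
- tray_bar (a point): Middle of the tray's level lifting bar: round, 10 mm thick, 90 mm long, 78 mm above the table. Axes: x along the tray, away from the V corner; y along the bar; z up. Hinge axle parallel to the bar, 208 mm from it along -x, 42 mm lower, free, stop at 0.75 rad, sinks back if let go; 3 N at the bar. Tip 0.6 rad for 1 s. The bar turns in the fingers. End wall 48 mm off, top 24 mm lower.
- tray_corner (a point): Disc's place in the V: on the tray floor, 40 mm above the table, 191 mm from the bar along its -x, same axes. Shallow dark sheet-metal tray, slippery, 172 x 140 mm, walls and two V fences 14 mm high. The V's tip is open 36 mm wide, floor cut away from 21 mm at -x; slot through the floor 36 mm wide, 19 to 61 mm at +x: fingers closing along x straddle the disc, tips up to 15 mm below the floor.
- disc: Plain thin steel disc, 60 mm in diameter, 4 mm thick, 90 g, loose on the floor of the tipping tray. Origin at the centre of its underside, z up. (A bigger disc on the table and a square plate in a plain tray are not it.)
- anvil_round: Fixed round steel anvil: upright post 44 mm in diameter, flat top 45 mm above the table, square foot 62 mm wide, 12 mm high. Origin on the table under the post's axis, z up. Anvils as high with a 40 mm square top and a cross-shaped top stand 100 mm or more away. The disc overhangs the top all round.
Things that resemble listed ones, but are neither listed nor needed, are in the scene too. What is shaped like the disc but red is not meant. Leave any red look-alike of the anvil_round alone.

How it is judged:
On the way, in this order (a step that is already met when the one before it is completed fails the run):
1. the tray is tipped up by its bar by more than 0.3 rad (angle between tray_bar's own z axis and vertical above 0.3 rad), for 0.1 s.
2. the tray is down again (within 0.05 rad) and the disc lies in the V corner, within 12 mm of its place (angle between tray_bar's own z axis and vertical below 0.05 rad and distance between disc and tray_corner below 0.012 m), for 0.2 s.
3. the disc is brought down, still held by the fingers, to within 12 mm of the round anvil's top and within 15 mm of its axis (contact force between the fingers and disc above 0.5 N and horizontal distance between disc and anvil_round below 0.015 m and z of disc in the frame of anvil_round below 0.057 m), for 0.05 s.
At the end, for the whole second after the job is handed in: The disc lies flat (within 0.1 rad) and still on the round anvil's top, its centre within 15 mm of the anvil's axis, and the tray is down again (within 0.05 rad) (horizontal distance between disc and anvil_round below 0.015 m and z of disc in the frame of anvil_round between 0.042 and 0.049 m and (angle between disc's own z axis and vertical below 0.1 rad or angle between disc's own z axis and vertical above 3.04 rad) and linear speed of disc below 0.02 m/s and angle between tray_bar's own z axis and vertical below 0.05 rad); the robot touches nothing.
It also fails if it takes over 54 s, if anything falls off the work surface, if the arm or the gripper's body presses on something with over 40 N, if the wrist force passes 120 N, or if a joint passes its speed limit or range.

### The arm

A 6-joint arm with a two-finger parallel gripper is mounted at the origin on the work surface. World frame = base frame: x ahead of the robot, y to its left, z up, the work surface at z = 0. Lengths are in m, angles in rad, forces in N, time in s.
With the tool pointing down it reaches from about 0.225 to 0.875 m from the base axis. Payload 3.4 kg.
Tool frame: the origin (TCP) lies on the centre line of the jaws, within the pads' length; the fingertips stand 11 mm ahead of it and the grasp point (between the pads) lies 8 mm behind it; z points along the fingers, y is the line along which they close (so a half turn about z gives the same grasp; the last joint's range is limited). The gripper opens to 85 mm and grips with 20 to 120 N. Pads are 22 mm wide; open, the fingers measure 114 mm over their backs; the gripper's body (76 mm by 85 mm) begins 54 mm behind the grasp point. The pads swing forward as they close: fully open they stand 13 mm farther back than shut.
Start: joints at [-1.349, 0.276, 1.505, -0, 1.361, -0.121], TCP at [0.193, -0.542, 0.242] pointing down, gripper open.
Joint ranges: [-2.89, 2.89], [-0.75, 2.08], [0.22, 2.7], [-1.18, 4.32], [0.11, 2.71], [-2.7, 2.7]. Speed limits (rad/s): [2.57, 2.57, 3.14, 3.14, 3.14, 3.14].

### API

Orientations are given as a unit quaternion [w, x, y, z].
In Python, from rig import manip, eyes, job gives the robot as it stands.
- The arm moves only by the tool drive_tool, never from a script. Its argument "rows" is a list of rows, each a list of 3 entries, a list of its own where there are three numbers: the turn, a rotation vector about the world's x, y, z in rad, then the shift along the world's x, y, z in cm, then the finger opening in cm, from 0 to 8.54. A call has 1 to 8 rows; each row shifts and turns the commanded pose from where the row before left it; what a row does not reach is not made up. A row lasts 1/8 s, in which the tool goes at most 62.5 mm and 10.7 degrees, less where a joint would pass 70% of its speed; a pose out of reach is approached as far as the arm can. A call is refused whole if a number of a shift passes 6.25 or a number of a turn 0.188, either way. A call with a gripper value outside its range is refused whole. The fingers move at their own pace and stop on an object; "force" is the grip in N (left out, the last holds). Time passes only in rows, so rows that do not move let the fingers close. It gives the time, the measured TCP pose, the force, the opening and the grip force at its end, in the units of the state.
- manip.get_state(): the state, without advancing time (a new reading comes with each control period).
- eyes.get_image(name): name is "side" or "top"; returns the picture (420x560x3 uint8, red, green, blue); there is no depth.
- eyes.get_calibration(name): a dict with "camera_matrix" (3x3 intrinsics, pixels), "view" (4x4, takes a point from world to camera coordinates). Camera axes: x right, y up, looking along -z (the intrinsics and any distortion apply to the point x, -y, -z); pixel columns grow to the right and rows downward; lengths in m; the calibration is good to about 2 mm. A picture is of the moment at which its call begins. get_calibration takes no time and is no camera call.
- job.sign_off(): hands the job in; it is judged then, once.
The state is a dict: "clock": time; "qpos": joint angles; "qd": joint speeds; "effort": joint torques, N m; "position": TCP position; "ee_rot": TCP orientation; "contact_force": force on the tool from outside, world axes, zero at the start; "moment": the same for the moment, N m; "width": finger opening in m; "gripper_force": force on a finger pad.
Only numpy, scipy, OpenCV 4.12 (cv2) and the standard library are available. Lean on these libraries where they do the work, as an engineer would, in place of code of your own. Each camera call takes 0.05 s, during which the arm holds its last target. There are 200 camera calls.

## Working session

There is one attempt and no reset: what is moved stays moved. The work goes in short steps, Python scripts to look and compute and a tool call to move; the robot and the scene stay as the last step left them, time stands still between calls to the robot, and variables do not carry over. Pictures are saved under pics/ and viewed, at most 10 in all, crops included, and the job is handed in when it is done.

Besides the shell and the picture viewer there is one more tool, called as name(argument=value, ...), one argument or row to a line, values as JSON. drive_tool: Moves the arm, as the interface text tells. Its arguments: {"type":"object","properties":{"rows":{"type":"array"},"force":{"type":"number"}},"required":["rows"]}

```bash
mkdir -p pics
python3 - <<'E'
from rig import manip, eyes, job
import cv2
for n in("top","side"):
    cv2.imwrite(f"pics/{n}0.png",eyes.get_image(n)[:,:,::-1])
    c=eyes.get_calibration(n);print(c)
print(manip.get_state())
E
```

```text
{'camera_matrix': array([[434.10384639,   0.        , 278.52108681],
       [  0.        , 434.10384639, 207.35115484],
       [  0.        ,   0.        ,   1.        ]]), 'view': array([[-0.02753003, -0.99959489, -0.00722181, -0.03798371],
       [ 0.99894215, -0.02777682,  0.03664729, -0.48031262],
       [-0.03683304, -0.00620527,  0.99930217, -1.14575162],
       [ 0.        ,  0.        ,  0.        ,  1.        ]])}
{'camera_matrix': array([[427.87339113,   0.        , 280.2282895 ],
       [  0.        , 427.87339113, 207.51456913],
       [  0.        ,   0.        ,   1.        ]]), 'view': array([[-0.97670745, -0.21421217,  0.0124781 ,  0.45177502],
       [ 0.16747246, -0.7246583 ,  0.66844844, -0.14070517],
       [-0.13414744,  0.65496831,  0.7436538 , -1.02464369],
       [ 0.        ,  0.        ,  0.        ,  1.        ]])}
{'clock': 0.1, 'qpos': array([-1.34885978e+00,  2.76604934e-01,  1.50615076e+00,  3.41120997e-04,
        1.36081336e+00, -1.21062435e-01]), 'qd': array([ 0.00060314, -0.00017001, -0.00280401, -0.00127762,  0.00069569,
        0.00046135]), 'effort': array([-4.28726524e-01, -4.19512403e+01, -2.48669279e+01, -1.91627922e-01,
       -5.46114065e-02,  1.99783867e-02]), 'position': array([ 0.19333275, -0.54094781,  0.2414271 ]), 'ee_rot': array([-9.95352704e-04,  9.85335571e-01,  1.70624756e-01,  1.16745916e-04]), 'contact_force': array([0.50476393, 0.43527895, 0.37093894]), 'moment': array([-0.04132272,  0.01033253, -0.00030753]), 'gripper_force': 0.0, 'width': 0.0852466453940763}
```

View pics/top0.png

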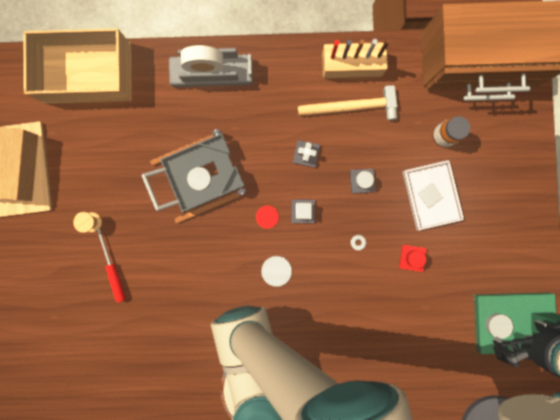

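View pics/side0.png

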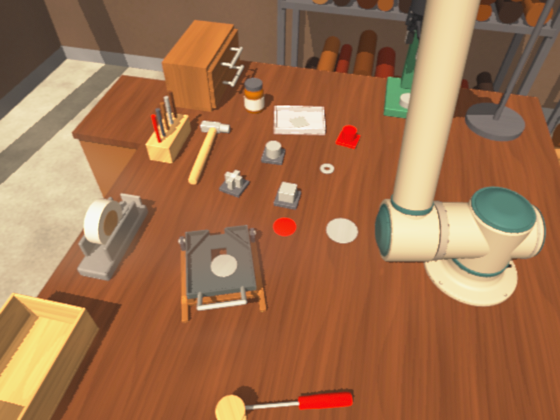

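The top view shows the tray around (200,175), with its bar at left near (152,190), the slot near (210,168) and the disc at (199,178). The round anvil is at (365,180). I'll zoom in on both views.

Run:
```python
import cv2, numpy as np
t=cv2.imread("pics/top0.png");s=cv2.imread("pics/side0.png")
a=cv2.resize(t[120:230,135:255],None,fx=5,fy=5,interpolation=2)
b=cv2.resize(s[215:325,165:285],None,fx=5,fy=5,interpolation=2)
cv2.imwrite("pics/a.png",a);cv2.imwrite("pics/b.png",b)
c=cv2.resize(t[155:205,335:395],None,fx=6,fy=6,interpolation=2)
d=cv2.resize(s[130:180,245:305],None,fx=6,fy=6,interpolation=2)
cv2.imwrite("pics/c.png",np.hstack([c,d]))
```

```text
(no output)
```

View pics/a.png

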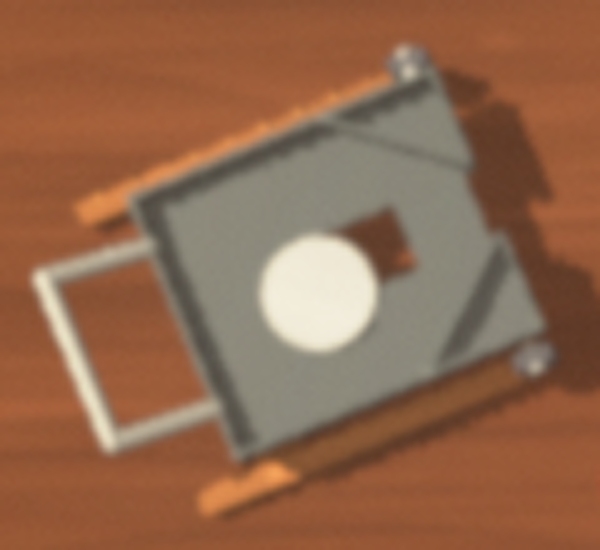

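View pics/b.png

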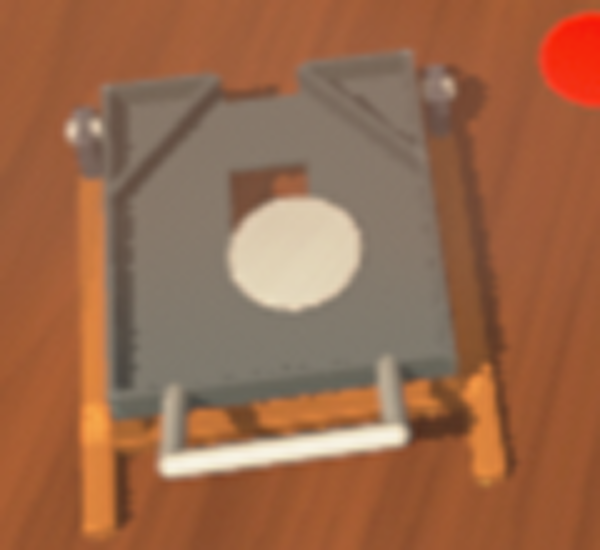

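View pics/c.png

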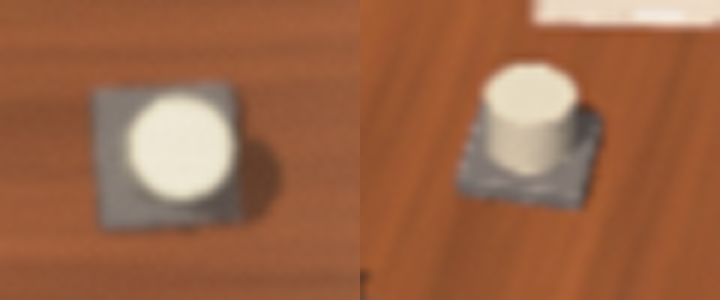

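The crops show the bar ends at (40,278)/(110,445) in the top crop and (165,467)/(402,433) in the side crop. The slot's near-V edge runs (395,208) to (417,268). The anvil top is centred at (181,147) in the top crop and (170,93) in the side crop.

```bash
cat > h.py <<'E'
import numpy as np, cv2
from rig import manip, eyes, job
C={n:eyes.get_calibration(n) for n in("top","side")}
F=np.diag([1,-1,-1.])
def P(n):
    return C[n]["camera_matrix"]@F@C[n]["view"][:3]
def tri(a,b):
    X=cv2.triangulatePoints(P("top"),P("side"),np.array(a,float).reshape(2,1),np.array(b,float).reshape(2,1))[:,0]
    return X[:3]/X[3]
def ray(n,p,z):  # pixel to world at height z
    M=P(n);A=np.c_[M[:,:2],-np.array([*p,1.])]
    return np.linalg.solve(A,-(M[:,2]*z+M[:,3]))[:2]
def px(n,X):
    q=P(n)@np.r_[X,1];return q[:2]/q[2]
def crop(p,o,f): return (np.array(p)+.5)/f-.5+np.array(o)
E
python3 - <<'E'
from h import *
np.set_printoptions(precision=4,suppress=True)
t=lambda x,y:crop((x,y),(135,120),5); s=lambda x,y:crop((x,y),(165,215),5)
for a in [t(40,278),t(110,445),t(75,361)]: print("bar top z=.078",ray("top",a,.078))
for a in [s(165,467),s(402,433)]: print("bar side z=.078",ray("side",a,.078))
print("tri mid",tri(t(75,361),s(283,450)))
print("slot edge",[ray("top",t(*p),.04) for p in[(395,208),(417,268)]], "side",[ray("side",s(*p),.04) for p in[(230,172),(308,165)]])
print("knobs",tri(t(408,63),s(440,85)),tri(t(533,357),s(85,128)))
print("disc",ray("top",t(319,293),.044),ray("side",s(295,253),.044))
print("Vedge tray mouth mid", ray("top",t(482,203),.04))
a=crop((181,147),(335,155),6);b=crop((170,93),(245,130),6)
print("anvil",ray("top",a,.045),ray("side",b,.045),tri(a,b))
# side image of the open jaws/TCP not needed
E
```

```text
bar top z=.078 [0.5668 0.2874]
bar top z=.078 [0.4819 0.2536]
bar top z=.078 [0.5245 0.2705]
bar side z=.078 [0.5698 0.2867]
bar side z=.078 [0.4816 0.251 ]
tri mid [0.525  0.27   0.0801]
slot edge [array([0.6026, 0.114 ]), array([0.571 , 0.1032])] side [array([0.6042, 0.1161]), array([0.5699, 0.1041])]
knobs [0.5876 0.0922 0.1177] [0.6041 0.0792 0.037 ]
disc [0.559  0.1537] [0.5598 0.1554]
Vedge tray mouth mid [0.604  0.0687]
anvil [ 0.5445 -0.2757] [ 0.5458 -0.2774] [ 0.5448 -0.2753  0.0469]
```

drive_tool(
  rows=[
    [[0,0,0.031],[2,5,0],4.5],
    [[0,0,0],[2,5,0],4.5],
    [[0,0,0],[2,5,0],4.5],
    [[0,0,0],[2,5,0],4.5],
    [[0,0,0],[2,5,0],4.5],
    [[0,0,0],[2,5,0],4.5],
    [[0,0,0],[2,5,0],4.5],
    [[0,0,0],[2,5,0],4.5],
  ],
  force=40,
)

```text
clock: 1.1
position: [0.3535, -0.14, 0.2423]
ee_rot: [0.0, 0.983, 0.186, 0.0]
contact_force: [0.7, 0.1, 1.2]
width: 0.0449
gripper_force: 0.0
```

drive_tool(
  rows=[
    [[0,0,0],[2,5,0],4.5],
    [[0,0,0],[2,5,0],4.5],
    [[0,0,0],[2,5,0],4.5],
    [[0,0,0],[2,5,0],4.5],
    [[0,0,0],[2,5,0],4.5],
    [[0,0,0],[2,5,-1],4.5],
    [[0,0,0],[2,4,-2],4.5],
    [[0,0,0],[0,0,0],4.5],
  ],
)

```text
clock: 2.1
position: [0.4931, 0.2006, 0.21]
ee_rot: [-0.0, 0.982, 0.188, -0.002]
contact_force: [-0.3, -0.9, 0.0]
width: 0.0447
gripper_force: 0.0
```

drive_tool(
  rows=[
    [[0,0,0],[1.6,3.5,0],4.5],
    [[0,0,0],[1.6,3.45,-3],4.5],
    [[0,0,0],[0,0,-4],4.5],
    [[0,0,0],[0,0,0],4.5],
  ],
)

```text
clock: 2.6
position: [0.5226, 0.2662, 0.1395]
ee_rot: [0.001, 0.983, 0.186, -0.004]
contact_force: [-0.4, -0.4, 0.9]
width: 0.045
gripper_force: 0.0
```

Run:
```python
from h import *
s=manip.get_state();p=s["position"];print(p,s["qpos"])
t=eyes.get_image("top");d=eyes.get_image("side")
a=cv2.resize(t[120:230,115:235],None,fx=3.3,fy=3.3,interpolation=2)
b=cv2.resize(d[195:345,165:300],None,fx=2.9,fy=2.42,interpolation=2)[:a.shape[0]]
cv2.imwrite("pics/e.png",np.hstack([a,b[:,:,:]])[:,:,::-1])
```

```text
[0.52258542 0.26624    0.13951314] [ 3.52992718e-01  3.70469346e-01  1.63125857e+00 -7.36546259e-04
  1.14821350e+00  1.55045481e+00]
```

View pics/e.png

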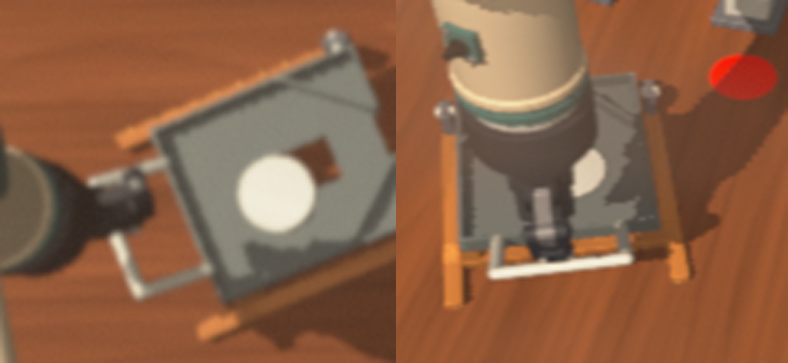

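The gripper sits above the middle of the bar, with the finger near (125,185) in the top half and (548,235) in the side half. I'll lower and close.

drive_tool(
  rows=[
    [[0,0,0],[0.2,0.4,-2],4.5],
    [[0,0,0],[0,0,-3],4.5],
    [[0,0,0],[0,0,-2],4.5],
    [[0,0,0],[0,0,0],4.5],
    [[0,0,0],[0,0,0],0.5],
    [[0,0,0],[0,0,0],0.5],
    [[0,0,0],[0,0,0],0.5],
    [[0,0,0],[0,0,0],0.5],
  ],
  force=25,
)

```text
clock: 3.7
position: [0.529, 0.2708, 0.0743]
ee_rot: [0.001, 0.982, 0.186, 0.002]
contact_force: [1.0, -5.4, 4.5]
width: 0.009
gripper_force: 25.8
```

drive_tool(
  rows=[
    [[0,0,0],[0.1,-0.24,1.02],0.5],
    [[0,0,0],[0.1,-0.24,1.02],0.5],
    [[0,0,0],[0.13,-0.34,1],0.5],
    [[0,0,0],[0.13,-0.34,1],0.5],
    [[0,0,0],[0.17,-0.43,0.95],0.5],
    [[0,0,0],[0.17,-0.43,0.95],0.5],
    [[0,0,0],[0,0,0],0.5],
  ],
)

```text
clock: 4.58
position: [0.5365, 0.2517, 0.1328]
ee_rot: [-0.0, 0.983, 0.186, 0.001]
contact_force: [5.0, -1.3, -5.1]
width: 0.0089
gripper_force: 24.4
```

drive_tool(
  rows=[
    [[0,0,0],[0.2,-0.51,0.9],0.5],
    [[0,0,0],[0.2,-0.51,0.9],0.5],
    [[0,0,0],[0.23,-0.6,0.85],0.5],
    [[0,0,0],[0.23,-0.6,0.85],0.5],
    [[0,0,0],[0.26,-0.67,0.78],0.5],
    [[0,0,0],[0.26,-0.67,0.78],0.5],
    [[0,0,0],[0,0,0],0.5],
    [[0,0,0],[0,0,0],0.5],
  ],
)

```text
clock: 5.58
position: [0.5495, 0.2185, 0.183]
ee_rot: [-0.002, 0.983, 0.186, 0.001]
contact_force: [3.4, 4.4, 1.0]
width: 0.0088
gripper_force: 24.7
```

drive_tool(
  rows=[
    [[0,0,0],[0,0,0],0.5],
    [[0,0,0],[0,0,0],0.5],
    [[0,0,0],[0,0,0],0.5],
    [[0,0,0],[0,0,0],0.5],
    [[0,0,0],[0,0,0],0.5],
    [[0,0,0],[0,0,0],0.5],
  ],
)

```text
clock: 6.32
position: [0.5494, 0.2186, 0.1829]
ee_rot: [-0.002, 0.983, 0.186, 0.001]
contact_force: [4.2, 4.4, -0.4]
width: 0.0087
gripper_force: 24.7
```

Run:
```python
from h import *
t=eyes.get_image("top");d=eyes.get_image("side")
a=cv2.resize(t[115:235,135:265],(390,360),interpolation=2)
b=cv2.resize(d[180:330,165:300],(390,400),interpolation=2)[:360]
cv2.imwrite("pics/f.png",np.hstack([a,b])[:,:,::-1])
```

```text
(no output)
```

View pics/f.png

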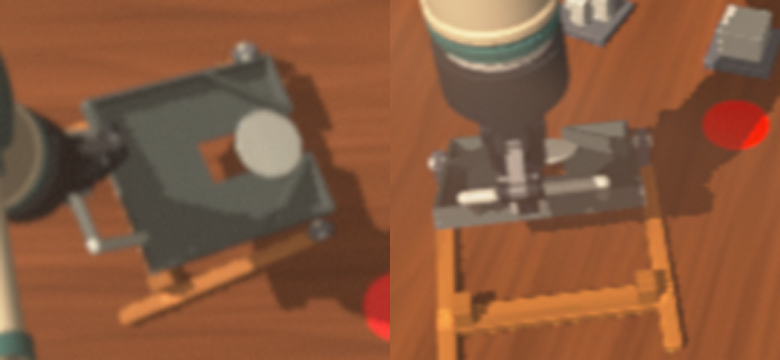

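The tray is tipped about 0.6 rad and the disc has slid into the V (top half, (268,143)). I'll lower it along the same arc.

drive_tool(
  rows=[
    [[0,0,0],[-0.26,0.67,-0.78],0.5],
    [[0,0,0],[-0.26,0.67,-0.78],0.5],
    [[0,0,0],[-0.23,0.6,-0.85],0.5],
    [[0,0,0],[-0.23,0.6,-0.85],0.5],
    [[0,0,0],[-0.2,0.51,-0.9],0.5],
    [[0,0,0],[-0.2,0.51,-0.9],0.5],
  ],
)

```text
clock: 7.18
position: [0.5358, 0.2527, 0.1315]
ee_rot: [-0.0, 0.983, 0.186, 0.001]
contact_force: [5.1, 2.6, -1.8]
width: 0.0091
gripper_force: 24.7
```

drive_tool(
  rows=[
    [[0,0,0],[-0.17,0.43,-0.95],0.5],
    [[0,0,0],[-0.17,0.43,-0.95],0.5],
    [[0,0,0],[-0.13,0.34,-1.0],0.5],
    [[0,0,0],[-0.13,0.34,-1.0],0.5],
    [[0,0,0],[-0.1,0.24,-1.02],0.5],
    [[0,0,0],[-0.05,0.12,-0.5],0.5],
    [[0,0,0],[-0.05,0.12,-0.5],0.5],
    [[0,0,0],[0,0,0],0.5],
  ],
)

```text
clock: 8.18
position: [0.5286, 0.2706, 0.0766]
ee_rot: [0.002, 0.982, 0.187, 0.002]
contact_force: [-0.1, -5.3, 23.0]
width: 0.0088
gripper_force: 26.9
```

drive_tool(
  rows=[
    [[0,0,0],[0,0,0.3],4.5],
    [[0,0,0],[0,0,0],4.5],
    [[0,0,0],[0,0,0],4.5],
    [[0,0,0],[0,0,3],4.5],
    [[0,0,0],[0,0,5],4.5],
    [[0,0,0],[-1.5,4,5],4.5],
    [[0,0,0],[-2,5.5,2],4.5],
    [[0,0,0],[0,0,0],4.5],
  ],
)

```text
clock: 9.18
position: [0.4918, 0.3688, 0.2245]
ee_rot: [-0.001, 0.982, 0.188, 0.001]
contact_force: [-0.4, -1.1, -0.3]
width: 0.0453
gripper_force: 0.0
```

Run:
```python
from h import *
t=eyes.get_image("top");d=eyes.get_image("side")
a=cv2.resize(t[115:235,135:265],(390,360),interpolation=2)
b=cv2.resize(d[205:325,160:290],(390,360),interpolation=2)
cv2.imwrite("pics/g.png",np.hstack([a,b])[:,:,::-1])
```

```text
(no output)
```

View pics/g.png

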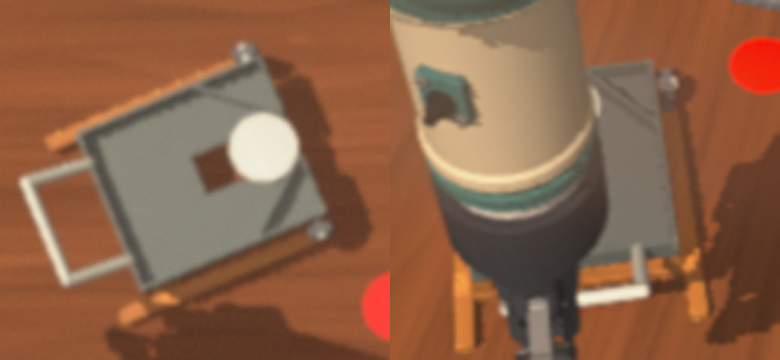

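The tray is down. The disc is in the V at (264,147) in the top half. Next I'll measure its exact position.

Run:
```python
from h import *
t=eyes.get_image("top").astype(int)
def blob(x0,x1,y0,y1,z):
    m=(t[y0:y1,x0:x1].min(2)>165).astype(np.uint8)
    n,_,st,ce=cv2.connectedComponentsWithStats(m);i=1+st[1:,4].argmax()
    p=ce[i]+[x0,y0];print(p,st[i],ray("top",p,z))
blob(205,240,145,185,.044);blob(350,380,165,195,.045)
print("expected corner px",px("top",[.5945,.0922,.044]))
s=manip.get_state();print(s["position"],s["qpos"])
```

```text
[222.3071066  163.58883249] [  7   8  22  22 394] [0.5951941  0.09093616]
[364.54418605 179.04651163] [  7   6  16  17 215] [ 0.54456614 -0.27518237]
expected corner px [221.82579222 163.86942423]
[0.49228871 0.36416707 0.22167562] [ 5.23836411e-01  3.45191603e-01  1.45401511e+00 -9.02575764e-04
  1.34557743e+00  1.72051790e+00]
```

drive_tool(
  rows=[
    [[0,0,0],[1.8,-4.8,0],7.6],
    [[0,0,0],[2,-5.2,0],7.6],
    [[0,0,0],[2,-5.2,-1],7.6],
    [[0,0,0],[2,-5.2,-3],7.6],
    [[0,0,0],[1.8,-4.8,-3],7.6],
    [[0,0,0],[0.7,-2,-2],7.6],
    [[0,0,0],[0,0,0],7.6],
    [[0,0,0],[0,0,0],7.6],
  ],
)

```text
clock: 10.32
position: [0.5955, 0.0934, 0.1333]
ee_rot: [-0.0, 0.983, 0.185, -0.0]
contact_force: [-0.4, -0.4, -0.4]
width: 0.076
gripper_force: 0.0
```

drive_tool(
  rows=[
    [[0,0,0],[0,-0.2,-2.5],7.6],
    [[0,0,0],[0,0,-2.5],7.6],
    [[0,0,0],[0,0,-1.3],7.6],
    [[0,0,0],[0,0,0],7.6],
    [[0,0,0],[0,0,0],7.6],
  ],
)

```text
clock: 10.95
position: [0.5966, 0.092, 0.0715]
ee_rot: [0.0, 0.983, 0.186, 0.001]
contact_force: [0.3, -0.7, 0.2]
width: 0.0758
gripper_force: 0.0
```

Run:
```python
from h import *
print(manip.get_state()["position"])
t=eyes.get_image("top");d=eyes.get_image("side")
a=cv2.resize(t[115:235,155:285],(390,360),interpolation=2)
b=cv2.resize(d[180:300,160:290],(390,360),interpolation=2)
cv2.imwrite("pics/i.png",np.hstack([a,b])[:,:,::-1])
```

```text
[0.59657749 0.09200433 0.07154936]
```

View pics/i.png

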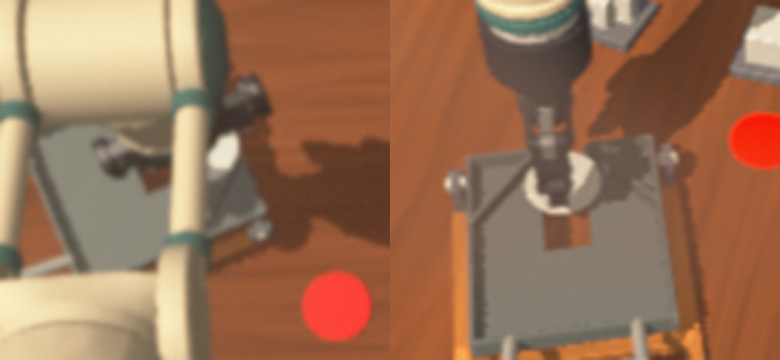

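Run:
```python
from h import *
ex=np.array([-.364,.931]);T=np.array([.5966,.092])
f=lambda p:(p-[160,180])*3+[390,0]
for z in(.06,.066,.04):print(z,f(px("side",[*(T+ex*.045),z])))
D=np.array([.595,.0912])
for k in(.019,.04,.061):print("slot",k,f(px("side",[*(D+ex*k),.04])))
```

```text
0.06 [561.66252839 215.45621155]
0.066 [560.88868579 210.73926489]
0.04 [564.19137187 230.87074151]
slot 0.019 [564.45842889 203.4019926 ]
slot 0.04 [566.1091055  225.14995521]
slot 0.061 [567.80662219 247.51504441]
```

Run:
```python
from h import *
d=eyes.get_image("side")
b=cv2.resize(d[205:270,185:250],(585,585),interpolation=2)[:,:,::-1].copy()
b=np.clip(b.astype(float)*1.5,0,255).astype(np.uint8)
cv2.imwrite("pics/j.png",b)
ex=np.array([-.364,.931]);ey=np.array([-.931,-.364]);T=np.array([.5966,.092])
f=lambda p:((p-[185,205]+.5)*9).round()
for z in(.06,.066):
  for w in(-.011,.011):
    for k in (.038,.052): print(z,w,k,f(px("side",[*(T+ex*k+ey*w),z])))
```

```text
0.06 -0.011 0.038 [249. 409.]
0.06 -0.011 0.052 [252. 454.]
0.06 0.011 0.038 [336. 398.]
0.06 0.011 0.052 [340. 443.]
0.066 -0.011 0.038 [247. 395.]
0.066 -0.011 0.052 [250. 439.]
0.066 0.011 0.038 [334. 384.]
0.066 0.011 0.052 [338. 429.]
```

View pics/j.png

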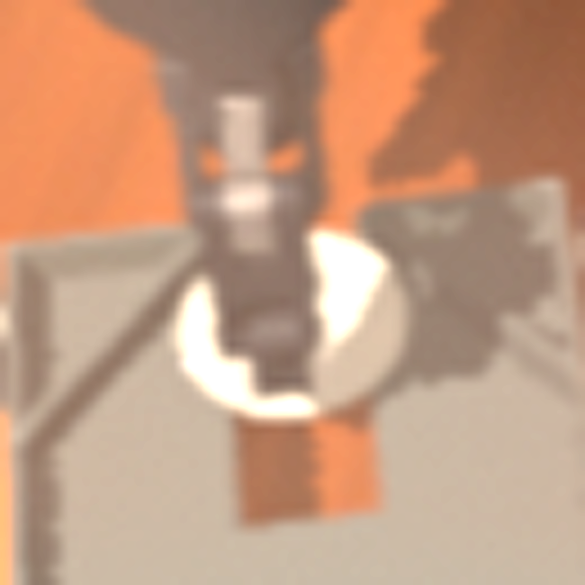

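The side crop suggests the finger sits a few mm towards the slot's left: the tip is near column 285 and the slot spans 238–380. I'll check this numerically, along with the noise in the state readings.

Run:
```python
from h import *
np.set_printoptions(precision=4,suppress=True)
R=[];S=0
for i in range(8):
    S=S+eyes.get_image("side").astype(float);R.append(manip.get_state()["position"])
R=np.array(R);print(R.mean(0),R.std(0))
S/=8
ex=np.array([-.364,.931]);ey=np.array([-.931,-.364]);T=R.mean(0)[:2]
ax=[px("side",[*(T+ex*.04),z]) for z in np.arange(.06,.24,.01)]
ax=np.array(ax)
print("slot centre",px("side",[*(np.array([.595,.0912])+ex*.05),.04]))
for r in range(206,256,3):
    print(r,"axis",np.interp(-r,-ax[::-1,1][::-1],ax[:,0]).round(1),"z",np.interp(-r,-ax[:,1],np.arange(.06,.24,.01)).round(3),S[r,196:236,0].astype(int))
for z in(.08,.1,.12):
    m=ray("top",(217.5,157),z)-T;print(z,"top: ex,ey off",m@ex,m@ey)
```

```text
[0.596  0.0916 0.0708] [0.0002 0.     0.0003]
slot centre [218.9705 258.5738]
206 axis 210.3 z 0.209 [108 101 100 100 100  99  99  98  97  97  96  95  94  93  92  91  90  89
  88  86  85  84  82  81  81  90 114 143 160 163 164 166 169 170 170 170
 159 133 116 104]
209 axis 210.8 z 0.2 [166 161 152 136 120 109 102 100  99  99  98  97  96  96  95  94  93  92
  91  90  88  86  84  86 111 147 168 167 163 165 167 169 170 171 170 154
 121 105 103 104]
212 axis 211.2 z 0.191 [165 165 165 164 162 156 140 120 113 109 103  99  99  98  97  96  96  95
  94  91  88  88  88  90 104 136 162 165 165 167 169 169 170 172 173 168
 155 133 112 108]
215 axis 211.7 z 0.181 [163 164 162 160 159 159 148 122 109 107 104 104 103 102 104 112 117 114
 106  98  92  90  91  92 106 136 159 166 168 168 168 169 172 172 164 141
 115 108 110 112]
218 axis 212.2 z 0.172 [162 161 159 159 161 165 164 153 131 112 105 103 106 116 135 146 147 139
 119  99  92  90  90  96 120 151 164 167 166 166 168 170 164 142 117 110
 111 113 114 114]
221 axis 212.7 z 0.162 [160 158 159 162 165 167 167 166 152 121 108 112 117 116 131 145 1
[... 1642 characters left out ...]
37 137 137 136 140 162 198 222 226 222 200 158
 118 110 118 125 123 121 137 147 148 146 141 131 116 105 104 114 127 131
 131 132 135 135]
251 axis 217.4 z 0.06 [138 137 137 137 137 137 137 137 137 137 137 136 136 134 127 122 136 151
 157 160 159 156 154 156 149 134 126 121 116 118 128 134 136 136 136 136
 136 136 136 135]
254 axis 217.4 z 0.06 [137 137 137 137 137 137 137 137 137 137 137 137 137 136 129 118 116 117
 119 118 116 114 115 125 145 161 164 163 160 158 150 139 135 135 136 136
 136 136 136 136]
0.08 top: ex,ey off 0.0018069792151652313 -0.012562970928914093
0.1 top: ex,ey off 0.000265742422185666 -0.008579260504097725
0.12 top: ex,ey off -0.0012754943707939557 -0.004595550079281693
```

drive_tool(
  rows=[
    [[0,0,0],[-0.15,-0.05,-1.2],7.6],
    [[0,0,0],[0,0,-0.8],7.6],
    [[0,0,0],[0,0,-0.5],7.6],
    [[0,0,0],[0,0,0],7.6],
  ],
)

```text
clock: 12.0
position: [0.5939, 0.0911, 0.0447]
ee_rot: [-0.0, 0.983, 0.186, -0.001]
contact_force: [-0.8, -0.3, 0.6]
width: 0.0758
gripper_force: 0.0
```

drive_tool(
  rows=[
    [[0,0,0],[0,0,-0.4],7.6],
    [[0,0,0],[0,0,-0.4],7.6],
    [[0,0,0],[0,0,-0.3],7.6],
    [[0,0,0],[0,0,0],7.6],
  ],
)

```text
clock: 12.5
position: [0.5941, 0.0911, 0.0341]
ee_rot: [0.0, 0.983, 0.186, -0.0]
contact_force: [0.1, -0.5, 0.4]
width: 0.0759
gripper_force: 0.0
```

No contact on the way down. Closing now.

drive_tool(
  rows=[
    [[0,0,0],[0,0,0],5.6],
    [[0,0,0],[0,0,0],5.6],
    [[0,0,0],[0,0,0],5.6],
    [[0,0,0],[0,0,0],5.6],
    [[0,0,0],[0,0,0],5.6],
  ],
  force=30,
)

```text
clock: 13.12
position: [0.5944, 0.0911, 0.0348]
ee_rot: [0.0, 0.983, 0.186, 0.0]
contact_force: [-1.9, 0.2, 6.0]
width: 0.0578
gripper_force: 31.9
```

drive_tool(
  rows=[
    [[0,0,0],[0,0,0.3],5.6],
    [[0,0,0],[0,0,0.7],5.6],
    [[0,0,0],[0,0,1.5],5.6],
    [[0,0,0],[0,0,2.5],5.6],
    [[0,0,0],[0,0,2.5],5.6],
    [[0,0,0],[0,0,0],5.6],
  ],
)

```text
clock: 13.88
position: [0.5961, 0.0911, 0.1122]
ee_rot: [0.001, 0.983, 0.186, 0.003]
contact_force: [-0.2, -0.2, -1.5]
width: 0.0581
gripper_force: 32.6
```

Run:
```python
from h import *
np.set_printoptions(precision=4,suppress=True)
t=eyes.get_image("top");d=eyes.get_image("side");s=manip.get_state();p=s["position"];print(p,s["width"],s["contact_force"])
def blob(im,x0,x1,y0,y1,thr):
    m=(im[y0:y1,x0:x1].min(2)>thr).astype(np.uint8)
    n,_,st,ce=cv2.connectedComponentsWithStats(m)
    for i in range(1,n):
        if st[i,4]>15: print(ce[i]+[x0,y0],st[i]+[x0,y0,0,0,0])
print("pred disc px",px("side",[*p[:2],p[2]+.008]),px("top",[*p[:2],p[2]+.008]))
q=px("side",[*p[:2],p[2]+.006]).astype(int)
blob(d,q[0]-35,q[0]+35,q[1]-35,q[1]+35,125)
print(d[q[1]-16:q[1]+24:2,q[0]-20:q[0]+22:2].min(2))
```

```text
[0.594  0.091  0.1095] 0.05828665991197684 [-0.0438 -0.2514 -1.3578]
pred disc px [214.7791 220.317 ] [218.1396 159.9009]
[229.2 187. ] [227 185   6   5  25]
[237.6  186.35] [235 185   6   4  20]
[203.5156 222.1406] [201 215   7  14  64]
[[ 59  61  61  63  74  74  75 112 148 119  67  52  55  57  57  58  57  57
   55  56  56]
 [ 61  61  61  60  67  74  72  96 123 112  66  52  56  56  58  59  57  59
   58  58  57]
 [ 62  60  61  61  64  74  62  90 122 108  57  54  57  56  60  59  59  59
   58  57  56]
 [ 61  60  62  61  62  74  64  96 121 116 144 153  74  63  61  58  58  59
   58  57  56]
 [ 61  60  60  61  61  72  66  95 116 111  89  72  58  86 104  76  60  59
   61  57  58]
 [ 61  61  61  61  73  88  71  86 114 117  87  77  61  85 120 124  77  60
   60  58  59]
 [ 60  62  60  65 140 131  84  99 144 142  99  80  70 100 118 126  98  63
   61  58  54]
 [ 61  60  59  95 176 168  87  78 103  99  77  64  79 110 111 111 108  70
   60  59  52]
 [ 62  61  59 112 177 179 113  62  82  89  75  62  72 112 129 126 108  68
   61  58  53]
 [ 61  59  59 119 181 182 138  61  64  72  73  63  65 125 180
[... 218 characters left out ...]
1  61  66 126 157  78  63  75  85  80  64  82  81  68  74  74
   73  73  72]
 [ 73  77  83  91  97  94 102  79  70  71  68  67  74  71  63  68  72  73
   73  72  73]
 [ 94  93  92  91  91  96  98  74 124  86  62  60  89  83  62  66  71  72
   74  74  75]
 [ 91  92  93  94  98  98  72  73 121  98  65  68  86 108 101 102 100  75
   71  73  75]
 [107 107 107 109 102  72  72 101 116 100  83  89 108 109 109 109  95  74
   73  71  83]
 [108 107 108 102  75  72 102 109 109 109 109 109 109 108 108 108  95  79
   74  80  81]
 [107 109 107  79  69  91 109 109 108 109 108 108 108 109 109 109 107 106
  103 108 104]
 [109 106  81  68  90 109 108 108 109 109 108 108 108 109 109 109 109 109
  109 109 108]]
```

drive_tool(
  rows=[
    [[0,0,0],[-0.27,-2,1],5.6],
    [[0,0,0],[-0.54,-4,1],5.6],
    [[0,0,0],[-0.68,-5,0],5.6],
    [[0,0,0],[-0.7,-5.2,0],5.6],
    [[0,0,0],[-0.7,-5.2,0],5.6],
    [[0,0,0],[-0.7,-5.2,0],5.6],
    [[0,0,0],[-0.68,-5,0],5.6],
    [[0,0,0],[-0.47,-3.5,0],5.6],
  ],
)

```text
clock: 14.98
position: [0.5451, -0.2633, 0.129]
ee_rot: [0.0, 0.983, 0.185, -0.001]
contact_force: [-0.7, -0.6, -1.5]
width: 0.0583
gripper_force: 32.6
```

drive_tool(
  rows=[
    [[0,0,0],[-0.21,-1.6,-1],5.6],
    [[0,0,0],[0,0,-2],5.6],
    [[0,0,0],[0,0,-1.5],5.6],
    [[0,0,0],[0,0,0],5.6],
    [[0,0,0],[0,0,0],5.6],
  ],
)

```text
clock: 15.6
position: [0.5452, -0.2755, 0.0846]
ee_rot: [0.0, 0.983, 0.186, 0.0]
contact_force: [-0.6, -0.6, -0.8]
width: 0.0577
gripper_force: 32.6
```

```bash
cat > look.py <<'E'
from h import *
np.set_printoptions(precision=4,suppress=True,linewidth=200)
R=[];S=0
for i in range(3): S=S+eyes.get_image("side").astype(float);s=manip.get_state();R.append(s["position"])
p=np.mean(R,0);print(p,s["width"],s["contact_force"]);S/=3
D=[p[0]+.0008,p[1],p[2]+.0055]
a=np.linspace(0,6.283,60)
E=np.array([px("side",[D[0]+.03*np.cos(t),D[1]+.03*np.sin(t),D[2]+.004]) for t in a])
print("pred disc centre",px("side",D),"box",E.min(0),E.max(0));print("anvil top",px("side",[.545,-.276,.045]))
q=px("side",D).astype(int);print("origin",q-[20,20])
g=S[q[1]-20:q[1]+24,q[0]-20:q[0]+21:1].mean(2).astype(int)
for r in range(0,44,2): print(q[1]-20+r," ".join("%3d"%v for v in g[r]))
E
python3 look.py
```

```text
[ 0.5454 -0.2758  0.0851] 0.057840390563345334 [-0.3103 -1.0536 -1.399 ]
pred disc centre [272.6468 132.8936] box [262.019  125.2334] [283.2547 138.5197]
anvil top [273.0643 145.4319]
origin [252 112]
112  95  95  92  89  85  81  79  78  77  85  99 103  96  77  64  71  72  64  61  71  84 109 138 147 129  84  54  63 128 209 238 240 239 239 239 239 239 239 239 239 239
114 104 104 104 101  99  96  97 101 104 105 105 104 101  93  76  71  71  63  59  66  80 108 135 139 124  84  54  84 171 232 239 239 238 238 238 238 238 238 238 238 238
116 107 105 103 102 102 102 102 102 104 105 105 104 105 101  85  68  70  67  53  49  60  92 127 137 128  96  65 101 191 237 239 238 238 238 238 238 238 237 237 238 238
118 106 103 102 101 101 101 102 104 106 105 104 105 106 105 101  89  75  64  50  43  51  81 118 138 138 123  89  93 176 234 238 237 237 237 238 238 237 232 223 226 217
120 103 102 101 100 101 102 103 104 105 103 104 105 105 106 107  99  78  66  59  62  74  85 113 146 153 144 117  90 118 197 237 239 238 231 202 187 176 151 134 131 131
122 102 101 101 101 101 102 104 104 103 103 104 104 104 106
[... 2096 characters left out ...]
  64  64  65  64  63  63  63
148  97  98 102 102 103 104 104 101  99 100 102 105 114 132 166 202 215 219 219 219 219 220 219 205 169 154 143 125 100  74  65  66  68  66  64  65  64  64  63  63  63
150  98 101 102 102 104 104 101  99  99 100 105 115 125 135 155 176 188 195 201 209 210 208 204 195 181 170 147 120  99  80  75  76  75  67  64  63  63  63  63  63  62
152 100 101 102 103 103 102  99  98 100 102 106 119 130 135 156 178 188 192 193 195 192 188 183 176 167 153 135 119  99  80  80  82  72  63  64  66  72  79  88  91  87
154 101 102 103 104 102  99  98  99 102 106 124 136 129 134 157 179 189 193 194 193 192 188 183 174 164 151 136 117 103 102 115 109  82  81  93  98 101 101 100  97  94
```

drive_tool(
  rows=[
    [[0,0,0],[-0.1,0,-1.5],5.6],
    [[0,0,0],[0,0,-1.5],5.6],
    [[0,0,0],[0,0,-0.8],5.6],
    [[0,0,0],[0,0,-0.3],5.6],
    [[0,0,0],[0,0,0],5.6],
    [[0,0,0],[0,0,0],5.6],
  ],
)

```text
clock: 16.5
position: [0.5441, -0.2761, 0.0438]
ee_rot: [0.0, 0.983, 0.186, 0.0]
contact_force: [-1.3, -0.3, -0.2]
width: 0.0581
gripper_force: 32.6
```

drive_tool(
  rows=[
    [[0,0,0],[0,0,-0.1],5.6],
    [[0,0,0],[0,0,-0.1],5.6],
    [[0,0,0],[0,0,0],5.6],
  ],
)

```text
clock: 16.88
position: [0.5437, -0.2759, 0.0415]
ee_rot: [0.0, 0.983, 0.186, 0.0]
contact_force: [-0.2, -0.2, -1.7]
width: 0.0579
gripper_force: 32.6
```

drive_tool(
  rows=[
    [[0,0,0],[0,0,-0.1],5.6],
    [[0,0,0],[0,0,0],5.6],
    [[0,0,0],[0,0,0],5.6],
  ],
)

```text
clock: 17.25
position: [0.5438, -0.2759, 0.0404]
ee_rot: [0.0, 0.983, 0.186, 0.0]
contact_force: [-0.8, 0.6, -0.9]
width: 0.0582
gripper_force: 32.6
```

drive_tool(
  rows=[
    [[0,0,0],[0,0,-0.1],5.6],
    [[0,0,0],[0,0,0],5.6],
    [[0,0,0],[0,0,0],5.6],
  ],
)

```text
clock: 17.62
position: [0.5439, -0.276, 0.0399]
ee_rot: [0.0, 0.983, 0.186, 0.0]
contact_force: [-1.7, 0.0, 3.9]
width: 0.0581
gripper_force: 32.8
```

Contact is at about 4 N, so I'll release.

drive_tool(
  rows=[
    [[0,0,0],[0,0,0],5.9],
    [[0,0,0],[0,0,0],6.1],
    [[0,0,0],[0,0,0],6.4],
    [[0,0,0],[0,0,0],7],
    [[0,0,0],[0,0,0],7.6],
    [[0,0,0],[0,0,0],8],
    [[0,0,0],[0,0,0],8],
  ],
  force=20,
)

```text
clock: 18.5
position: [0.5438, -0.2759, 0.0394]
ee_rot: [0.0, 0.983, 0.186, 0.0]
contact_force: [-0.0, -0.4, 0.6]
width: 0.08
gripper_force: 0.0
```

drive_tool(
  rows=[
    [[0,0,0],[0,0,0.5],8],
    [[0,0,0],[0,0,1.5],8],
    [[0,0,0],[0,0,3],8],
    [[0,0,0],[0,0,4],8],
    [[0,0,0],[0,4,3],8],
    [[0,0,0],[0,5,0],8],
    [[0,0,0],[0,4,0],8],
    [[0,0,0],[0,0,0],8],
  ],
)

```text
clock: 19.5
position: [0.5436, -0.1433, 0.1609]
ee_rot: [0.0, 0.982, 0.187, 0.001]
contact_force: [-0.5, -1.2, 1.3]
width: 0.08
gripper_force: 0.0
```

Run:
```python
from h import *
t=eyes.get_image("top");d=eyes.get_image("side")
for n,im,q in(("top",t,px("top",[.545,-.276,.049])),("side",d,px("side",[.545,-.276,.049]))):
    q=q.astype(int);o=q-[20,17]
    m=(im[o[1]:o[1]+34,o[0]:o[0]+40].min(2)>165).astype(np.uint8)
    k,_,st,ce=cv2.connectedComponentsWithStats(m);
    for i in range(1,k):
        if st[i,4]>40: print(n,ce[i]+o,st[i],ray(n,ce[i]+o,.049))
    E=np.array([px(n,[.545+.03*np.cos(a),-.276+.03*np.sin(a),.049]) for a in np.linspace(0,6.3,60)])
    print("expected",E.mean(0),np.ptp(E,axis=0))
print(manip.get_state()["contact_force"])
```

```text
top [352.92783505 163.64948454] [ 0  0 17  8 97] [ 0.58473263 -0.24595741]
top [367.67961165 166.48543689] [ 17   0  13  13 103] [ 0.57633166 -0.28358103]
expected [365.14536688 178.4921565 ] [23.37734526 23.27825474]
side [283.49206349 129.96031746] [ 21   0  19   7 126] [ 0.52958272 -0.34863837]
side [273.60869565 145.59782609] [15 11 14 14 92] [ 0.54221818 -0.27095908]
expected [272.86823937 144.38664444] [20.66053597 13.33328432]
[-0.175063   -0.11849996  0.45003931]
```

drive_tool(
  rows=[
    [[0,0,0],[-2,5,2],8],
    [[0,0,0],[-2,5,2],8],
    [[0,0,0],[-2,5,2],8],
    [[0,0,0],[-2,5,0],8],
    [[0,0,0],[-2,5,0],8],
    [[0,0,0],[-2,5,0],8],
    [[0,0,0],[0,0,0],8],
  ],
)

```text
clock: 20.48
position: [0.423, 0.156, 0.2199]
ee_rot: [-0.0, 0.982, 0.188, 0.0]
contact_force: [-0.5, -0.9, -0.1]
width: 0.0802
gripper_force: 0.0
```

Run:
```python
from h import *
t=eyes.get_image("top");d=eyes.get_image("side")
for n,im in(("top",t),("side",d)):
    o=px(n,[.545,-.276,.049]).astype(int)-[20,17]
    m=(im[o[1]:o[1]+34,o[0]:o[0]+40].min(2)>165).astype(np.uint8)
    k,_,st,ce=cv2.connectedComponentsWithStats(m);
    for i in range(1,k):
        if st[i,4]>40: print(n,ce[i]+o,st[i],ray(n,ce[i]+o,.049))
    E=np.array([px(n,[.545+.03*np.cos(a),-.276+.03*np.sin(a),.049]) for a in np.linspace(0,6.3,60)])
    print("expected",E.mean(0),np.ptp(E,axis=0))
E=manip.get_state();print(E["contact_force"],E["position"])
print(t[140:210:3,150:165].mean(2).astype(int)[:2])
for q in [(.5668,.2874),(.4819,.2536)]: print("bar end px",px("top",[*q,.078]))
```

```text
top [364.82630273 178.99255583] [  9   7  23  23 403] [ 0.54429795 -0.27513456]
expected [365.14536688 178.4921565 ] [23.37734526 23.27825474]
side [276.98780488 157.19512195] [11 22 29 12 82] [ 0.5216346  -0.22395076]
expected [272.86823937 144.38664444] [20.66053597 13.33328432]
[0.2343826  0.02792787 0.14902794] [0.42452223 0.15355534 0.21981811]
[[100 100  99 100 101 100  99  99  99 101 102 100  99 101 100]
 [105 102 103 103 104 104 104 103 104 103 103 105 104 104 104]]
bar end px [142.59936314 175.20011987]
bar end px [156.60675011 208.59226184]
```

```bash
python3 -c "
from rig import job
print(job.sign_off())"
```

```text
the job is handed in; nothing more can be done
None
```

The disc is on the round anvil: it looks flat, its centre measures within about 1 mm of the axis in the top camera, the tray was lowered again, and I handed the job in at about 20.6 s. The sign-off gave no verdict.

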